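# Put a closed jar under top load in a bench screw press

## Robot

A 6-joint arm with a two-finger parallel gripper is mounted at the origin on a cart in front of the work surface, level with it; the furniture and walls round the work are solid. World frame = base frame: x ahead of the robot, y to its left, z up, the work surface at z = 0. Lengths are in m, angles in rad, forces in N, time in s.
With the tool pointing down it reaches from about 0.325 to 0.9 m from the base axis. Payload 3.5 kg.
Tool frame: the origin (TCP) lies at the very end of the fingers, on their centre line; the grasp point (between the pads) lies behind it (env.hold_point_z is the z of the grasp point in the tool frame, in m); z points along the fingers, y is the direction in which the jaws open and shut (so a half turn about z gives the same grasp; the last joint's range is limited). The gripper opens to 85 mm and grips with 20 to 120 N. Pads are 22 mm wide; open, the fingers measure 114 mm over their backs; the gripper's body (76 mm by 85 mm) begins 54 mm behind the grasp point. The pads swing forward as they close: fully open they stand 13 mm farther back than shut.
Start: joints at [-1.267, 0.276, -0.026, 1.268, 0, 1.467], TCP at [0.247, -0.574, 0.231] pointing down, gripper open.
Joint ranges: [-3.12, 3.12], [-0.85, 1.88], [-1.08, 1.24], [-1.95, 2.15], [-1.57, 1.53], [-3.14, 3.14]. Speed limits (rad/s): [2.57, 2.57, 3.14, 3.14, 3.14, 3.14].

## Interface

Orientations are given as a unit quaternion [x, y, z, w].
In Python, from station import sensors, cams, order, env gives the robot as it stands.
- The arm moves only by the tool apply_moves, never from a script. Its argument "increments" is a list of rows, each a list of 3 entries, a list of its own where there are three numbers: the turn, a rotation vector about the world's x, y, z in degrees, then the shift along the world's x, y, z in mm, then the closure in counts, from 0 (fully open) to 255 (shut). A call has 1 to 10 rows; each row is the pose to reach, as a shift and turn from the pose measured when the call began; what a row does not reach only later rows make up. A row lasts 1/12 s, in which the tool goes at most 41.7 mm and 7.16 degrees, less where a joint would pass 70% of its speed; a pose out of reach is approached as far as the arm can. A call with a gripper value outside its range is refused whole. The fingers move at their own pace and stop on an object; the grip force is fixed at half the most. Time passes only in rows, so rows that repeat a pose let the fingers close. It gives the time, the measured TCP pose, the force and the opening at its end, in the units of the state.
- sensors.state(): the state, without advancing time (a new reading comes with each control period).
- cams.camera(name): name is "scene" or "top"; returns a dict with "image" (384x512x3 uint8, blue, green, red), "vfov" (degrees; the focal length in pixels is half the picture's height over the tangent of half this angle, whatever the lens; pixels are square), "cx", "cy" (the principal point, pixels), "R" (3x3) and "t" (3): a world point X has camera coordinates R X + t. Camera axes: x right, y down, z forward; pixel columns grow to the right and rows downward; lengths in m; the calibration is good to about 2 mm. A picture is of the moment at which its call begins. There is no depth.
- order.hand_in(): hands the job in, once; it reports no verdict.
The state is a dict: "time_s": time; "q": joint angles; "qd": joint speeds; "effort": joint torques, N m; "ee_pos": TCP position; "tcp_rot": TCP orientation; "ft_force": force on the tool from outside, world axes, zero at the start; "moment": the same for the moment, N m; "finger_gap": opening from 0.0 (shut) to 1.0 (fully open).
Only numpy, scipy, OpenCV 4.12 (cv2) and the standard library are available. Lean on these libraries where they do the work, as an engineer would, in place of code of your own. Each camera call takes 0.05 s, during which the arm holds its last target. There are 200 camera calls.

## Task

The closed white jar waits on the pulled-out carriage of the bench screw press for its top-load test. Push the carriage fully home so that the jar stands under the ram, wind the crank handwheel clockwise until the sprung foot just meets the jar's cap, then give it a quarter of a turn more and let go, leaving the jar upright under that load. Never overload the jar, and leave the things round the press where they are.

Things in the scene. Friction and masses are not known exactly. Their poses are not given: they have to be found in the camera images.
- press: Grey cast bench screw press, fixed: base 205 x 200 mm, 20 mm high; two steel columns 21 mm thick, 84 mm to either side, carry a crosshead at 204 to 240 mm height. Origin at worktop level under the vertical ram axis; x to the back of the press (the carriage slides in towards +x), y to its left, z up.
- wheel_centre (a point): Centre of the handwheel on the ram axis, 250 mm above the worktop. The wheel (outer diameter 137 mm, 13 mm thick, three spokes, hub and a screw end up to 50 mm above the hub) overhangs the carriage's pull near home, so there the tool must lean back towards the press's front, about 25 to 45 degrees from vertical.
- carriage (a joint): Slide of the aluminium carriage (plate 82 x 106 mm, top 40 mm above the worktop) along the press's +x, in m: 0 fully pulled out (as it starts), 0.080 fully home against the end stop, where the jar's nest is centred under the ram. Friction about 2 N; stays where it is left.
- carriage_grip (a point): On the axis of the carriage's black upright pull, 68 mm above the worktop: a round post 16 mm in diameter (head 19 mm), from 38 to 88 mm height, 57 mm in front of the jar's centre. The plate's front edge begins 16 mm behind this axis, 28 mm lower than this point. Fingers have room on its left and right.
- handwheel (a joint): Turn of the handwheel in rad, growing clockwise seen from above, which lowers the ram 24 mm a turn (3.82 mm a rad). The screw is stiff (0.38 N m, about 6 N at the crank grip while it moves, less at a pause) and holds where it is left. When the foot meets the cap the effort at the grip rises by 2.5 N within 0.25 rad, then by 1.5 N more over a quarter turn.
- crank_grip (a point): Middle of the black crank grip on the handwheel's rim, 62 mm from the ram axis and 282 mm above the worktop: an upright handle 21 to 23 mm thick, spanning 22 mm above and below this point, which revolves freely on its own pin. Held here it can be led round in level circles about the ram axis without turning the hand.
- ram: Steel ram, 19 mm thick, origin on its axis; moves straight down as the handwheel turns clockwise. It carries a round sprung foot (43 mm wide) whose underside is set differently each run, 12 to 28 mm below this origin, so contact must be felt. The foot's spring is preloaded to 40 N and adds 4 N per mm: a quarter turn past contact loads the jar with about 64 N.
- jar: Closed white plastic jar with a ribbed screw cap, 58 mm in diameter, 97 mm tall, about 0.25 kg, standing loose in the carriage's shallow ring nest (5 mm high) on the plate. Origin at the centre of its underside, z up to the cap. It need not be gripped: it travels with the carriage.
- lime_bottle: White bottle with white cap, 46 mm in diameter, 104 mm tall, left of the press; a bystander, to be left where it is. Origin at the centre of its underside.
- amber_bottle: Amber bottle with black cap, 51 mm in diameter, 116 mm tall, left of the press, farther back; a bystander, to be left where it is. Origin at the centre of its underside.
- cream_jar: Wide low white jar with screw lid, 78 mm in diameter, 84 mm tall, right of the press; a bystander, to be left where it is. Origin at the centre of its underside.
- timer: Small white bench timer, 62 x 62 x 18 mm, in front and right of the press; a bystander, to be left where it is. Origin at the centre of its underside.
- stock_0: Small amber bottle with black cap, 42 mm in diameter, 90 mm tall, far left; a bystander, to be left where it is. Origin at the centre of its underside.
- stock_1: White bottle, 46 mm in diameter, 102 mm tall, far left; a bystander, to be left where it is. Origin at the centre of its underside.
- calculator: Dark pocket calculator, 130 x 75 x 14 mm, lying at the far right; a bystander, to be left where it is. Origin at the centre of its underside.
Things that resemble listed ones, but are neither listed nor needed, are in the scene too. Leave any blue, pink or red look-alike of the jar alone.

How it is judged:
On the way, in this order (a step that is already met when the one before it is completed fails the run):
1. the carriage is fully home (within 2 mm of its stop), the foot still clear of the jar (value of joint carriage above 0.078 m and contact force between ram and jar below 1 N), for 0.2 s.
2. the foot has met the jar's cap (contact force between ram and jar above 10 N), for 0.1 s.
At the end, for the whole second after the job is handed in: The carriage is within 2 mm of its stop; the foot presses on the jar's cap with 55 to 74 N, that is the handwheel stands a quarter of a turn past contact, within about a twelfth of a turn (30 degrees) either way; the jar is upright within 3 degrees; handwheel and jar are at rest (value of joint carriage above 0.078 m and contact force between ram and jar between 55 and 74 N and angle between jar's own z axis and vertical below 0.05 rad and velocity of joint handwheel between -0.05 and 0.05 rad/s and linear speed of jar below 0.01 m/s); the robot touches nothing.
It fails at once if the jar is overloaded: more than 84 N, nearly half a turn past contact (contact force between ram and jar above 84 N).
It fails at once if the jar is tipped by more than 15 degrees (angle between jar's own z axis and vertical above 0.26 rad).
It fails at once if a bystander is moved by more than 30 mm (distance of any of lime_bottle, amber_bottle, cream_jar, timer, stock_0, stock_1, calculator from where it was at the start of the episode above 0.03 m).
It also fails if it takes over 67 s, if anything falls off the work surface, if the arm or the gripper's body presses on something with over 40 N, if the wrist force passes 120 N, or if a joint passes its speed limit or range.

## Working session

There is one attempt and no reset: what is moved stays moved. The work goes in short steps, Python scripts to look and compute and a tool call to move; the robot and the scene stay as the last step left them, time stands still between calls to the robot, and variables do not carry over. Pictures are saved under pics/ and viewed, about 8 in all and at most 12, crops included, and the job is handed in when it is done.

Besides the shell and the picture viewer there is one more tool, called after ">>>" in YAML: its name, and indented under it one key for each argument. apply_moves: Moves the arm, as the interface text tells. Its arguments: {"type":"object","properties":{"increments":{"type":"array","items":{"type":"array"}}},"required":["increments"]}

```bash
ls; mkdir -p pics
python3 - <<'E'
from station import sensors,cams,order,env
import cv2,numpy as np
print(sensors.state()); print([a for a in dir(env) if a[0]!='_'], env.hold_point_z)
for n in("scene","top"):
    c=cams.camera(n); cv2.imwrite(f"pics/{n}0.png",cv2.resize(c["image"],None,fx=1.5,fy=1.5,interpolation=cv2.INTER_CUBIC))
    print(n,c["vfov"],c["cx"],c["cy"],np.round(c["R"],4).tolist(),c["t"])
    np.savez(f"{n}.npz",**{k:c[k] for k in("vfov","cx","cy","R","t","image")})
E
```

```text
pics
{'time_s': 0.0, 'q': array([-1.26741375e+00,  2.77141795e-01, -2.78807573e-02,  1.26798027e+00,
       -6.42717579e-06,  1.46736594e+00]), 'qd': array([ 0.00181164,  0.00198465,  0.00272189, -0.00055726,  0.00071128,
        0.00166736]), 'effort': array([ 1.97072994e-03, -4.45511734e+01,  2.95200849e+01,  1.64273829e-02,
        7.51534412e-05,  1.18147736e-05]), 'ee_pos': array([ 0.24704347, -0.57326596,  0.23015428]), 'tcp_rot': array([ 9.79383533e-01,  2.02006628e-01, -1.13312304e-04, -1.09741815e-03]), 'ft_force': array([-0.36940144, -0.34264057, -0.38030715]), 'moment': array([ 0.01016168,  0.02945498, -0.03330343]), 'finger_gap': 0.9975676262532712}
['PlanningError', 'hold_point_z'] -0.0187
scene 55.65730518897964 258.8972290466833 193.4364225044539 [[-0.8324, -0.5538, 0.0172], [-0.3908, 0.5647, -0.7269], [0.3929, -0.6118, -0.6865]] [0.50309077 0.33556599 0.91381389]
top 43.526985839294966 248.66454496214487 188.22538156348796 [[0.0204, -0.9998, -0.0025], [-0.9958, -0.0201, -0.0894], [0.0893, 0.0043, -0.996]] [0.03820833 0.57836361 1.66338299]
```

View pics/scene0.png

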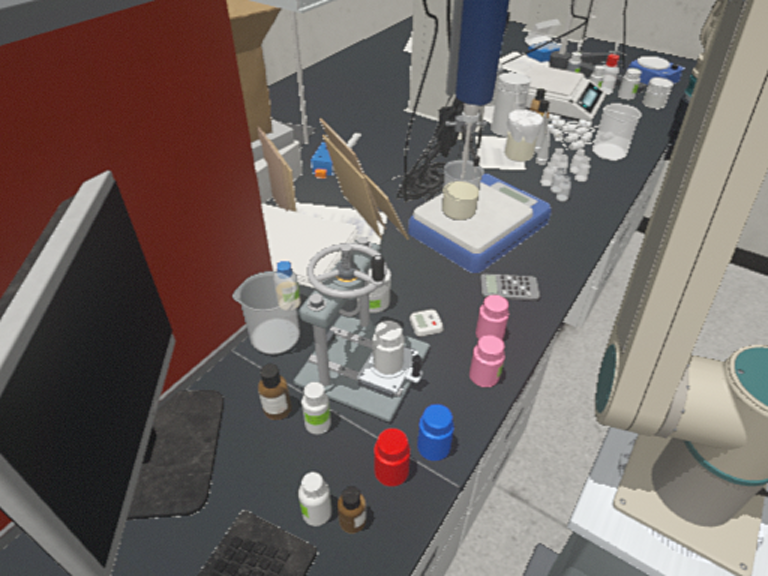

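View pics/top0.png

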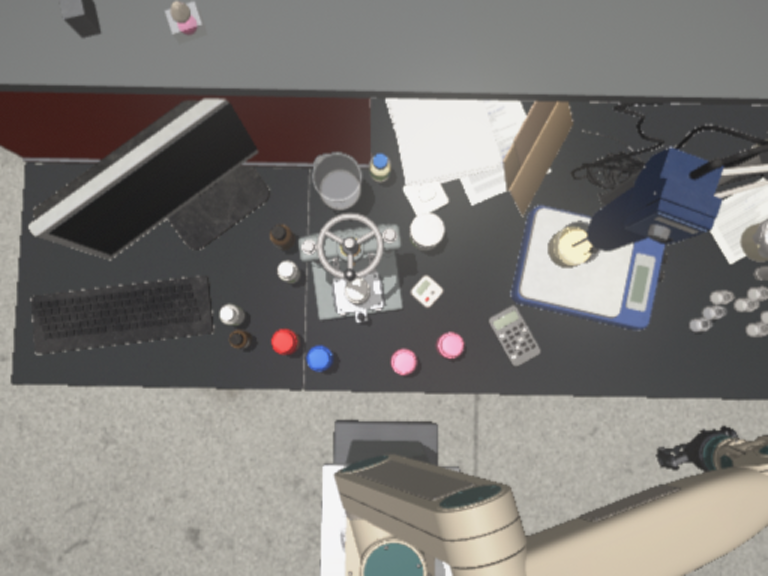

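The press is at about (350,265) in the top view, with its jar at (358,290). The red, blue and pink jars are look-alikes standing apart from it. The white jar on the carriage fits the description. Next I'll take enlarged crops of the wheel, the pull and the jar.

Run:
```python
import cv2,numpy as np
def crop(n,x0,y0,w,h,s,out):
    im=np.load(n+".npz")["image"][y0:y0+h,x0:x0+w]
    im=cv2.resize(im,None,fx=s,fy=s,interpolation=cv2.INTER_CUBIC)
    for x in range(-(-x0//10)*10,x0+w,10):
        cv2.line(im,((x-x0)*s,0),((x-x0)*s,6 if x%20 else 12),(0,255,255),1); cv2.putText(im,str(x),((x-x0)*s+2,20),0,.35,(0,255,255),1)
    for y in range(-(-y0//10)*10,y0+h,10):
        cv2.line(im,(0,(y-y0)*s),(8,(y-y0)*s),(0,255,255),1); cv2.putText(im,str(y),(8,(y-y0)*s+4),0,.35,(0,255,255),1)
    cv2.imwrite(out,im)
crop("top",192,135,85,84,7,"pics/topc.png")
crop("scene",190,155,105,125,4,"pics/scenec.png") if 0 else crop("scene",190,155,105,119,5,"pics/scenec.png")
```

```text
(no output)
```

View pics/topc.png

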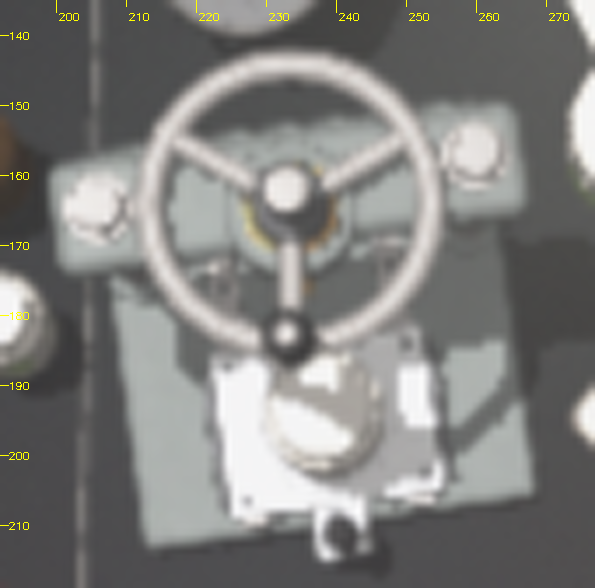

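View pics/scenec.png

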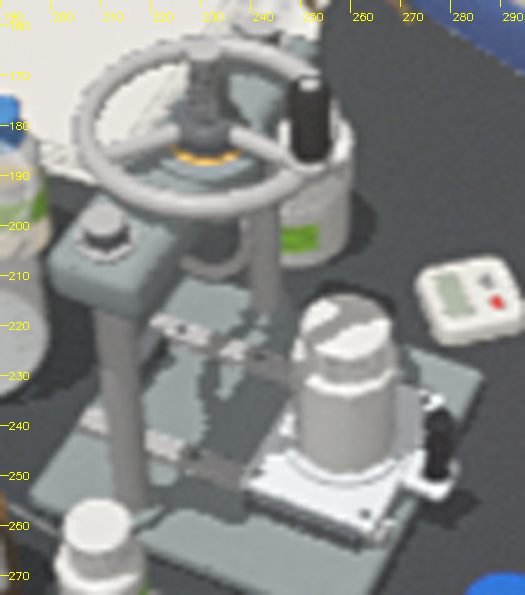

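```bash
cat > h.py <<'E'
import numpy as np
C={n:np.load(n+".npz") for n in("scene","top")}
def proj(n,X):
    c=C[n]; p=c["R"]@np.asarray(X)+c["t"]; f=192/np.tan(np.radians(c["vfov"])/2)
    return np.array([c["cx"],c["cy"]])+f*p[:2]/p[2]
E
python3 - <<'E'
from h import *
from scipy.optimize import least_squares
def w(p,l): 
    c,s=np.cos(p[2]),np.sin(p[2]); return [p[0]+c*l[0]-s*l[1],p[1]+s*l[0]+c*l[1],l[2]]
obs=[("top","wheel",(0,0,.25),(233.5,163.7)),("top","crank",(0,0,.304),(233.3,182.6)),
("top","pull",(-.137,0,.088),(240.9,211.1)),("top","jar",(-.08,0,.137),(238,195)),
("scene","pullT",(-.137,0,.088),(278,237.4)),("scene","crank",(0,0,.282),(252.4,179.3)),
("scene","jar",(-.08,0,.137),(259,217.4)),("scene","wheel",(0,0,.25),(230,180.4))]
def res(p,full=False):
    r=[]
    for n,k,l,o in obs:
        if k=="crank": l=(.062*np.cos(p[3]),.062*np.sin(p[3]),l[2])
        r.append(proj(n,w(p,l))-o)
    return np.array(r) if full else np.ravel(r)
s=least_squares(res,[.5,0,0,3.14],loss="soft_l1"); p=s.x
print(p[:2],np.degrees(p[2:])); 
for o,r in zip(obs,res(p,1)): print(o[0],o[1],r.round(1))
for k,l in dict(wheel=(0,0,.25),crank=(.062*np.cos(p[3]),.062*np.sin(p[3]),.282),pull=(-.137,0,.068),pullhome=(-.057,0,.068)).items(): print(k,np.round(w(p,l),4))
# individual two-view triangulations
def tri(a,b,x0): return least_squares(lambda X:np.r_[proj("top",X)-a,proj("scene",X)-b],x0).x.round(4)
print("pulltop",tri((240.9,211.1),(278,237.4),[.5,0,.1]),"wheel",tri((233.5,163.7),(230,180.4),[.5,0,.2]),"crankTop",tri((233.3,182.6),(252.2,171.5),[.5,0,.3]),"jar",tri((238,195),(259,217.4),[.5,0,.1]))
E
```

```text
[0.62893469 0.0991974 ] [ 10.65075241 173.22555513]
top wheel [-0.8  0.9]
top crank [-0.3  0.4]
top pull [ 0.1 -0.1]
top jar [-0.1 -1.8]
scene pullT [-0.2 -0.4]
scene crank [-0.4 -1.2]
scene jar [0.1 1.4]
scene wheel [ 1.1 -1. ]
wheel [0.6289 0.0992 0.25  ]
crank [0.5671 0.095  0.282 ]
pull [0.4943 0.0739 0.068 ]
pullhome [0.5729 0.0887 0.068 ]
pulltop [0.4938 0.0741 0.0871] wheel [0.6333 0.0975 0.243 ] crankTop [0.5679 0.0939 0.3018] jar [0.5472 0.0854 0.1447]
```

The crop confirms the jar at top pixel (238,195), with the black pull in front at (241,211). The crank grip is at (233,183), which is at the wheel's front. The press yaw is about 9.5°. I'll push the pull with shut fingers and a leaning tool, so first I swing over.

>>> apply_moves:
  increments:
    - [[0,0,60],[60,210,0],255]
    - [[0,0,60],[60,250,0],255]
    - [[0,0,60],[80,300,0],255]
    - [[0,0,60],[90,350,0],255]
    - [[0,0,60],[100,400,0],255]
    - [[0,0,60],[110,440,0],255]
    - [[0,0,60],[120,480,0],255]
    - [[0,0,70],[130,520,0],255]
    - [[0,0,75],[140,560,0],255]
    - [[0,0,80],[150,600,0],255]

```text
time_s: 0.93
ee_pos: [0.3481, -0.1678, 0.2301]
tcp_rot: [0.674, 0.739, -0.001, -0.001]
ft_force: [1.2, 0.0, 0.4]
finger_gap: 0.001
```

```bash
cat >> h.py <<'E'
from scipy.spatial.transform import Rotation as Ro
def goal(xyz,yaw,tilt,st):
    "turn (deg) and shift (mm) from state st to pose: tool leaning back by tilt in direction yaw"
    yp=np.array([-np.sin(np.radians(9.5)),np.cos(np.radians(9.5)),0])
    base=Ro.from_quat([1,0,0,0])  # tool x = world x, z down
    R=Ro.from_rotvec(-tilt*yp,degrees=True)*Ro.from_euler("z",yaw,degrees=True)*base
    d=R*Ro.from_quat(st["tcp_rot"]).inv()
    return d.as_rotvec(degrees=True).round(1).tolist(),((np.array(xyz)-st["ee_pos"])*1e3).round(1).tolist()
E
python3 - <<'E'
from h import *
from station import sensors
from scipy.optimize import least_squares
st=sensors.state(); print(st["time_s"],st["ee_pos"],st["q"].round(2),st["ft_force"])
print(goal([.42,.062,.15],189.5,30,st)); print(goal([.45,.067,.065],189.5,30,st))
for n,px in dict(blue=(213.3,238.7),red=(190,228),pink=(269,241)).items():
    print(n,least_squares(lambda X:proj("top",[X[0],X[1],.097])-px,[.4,0]).x)
E
```

```text
0.9333 [ 0.34812715 -0.16779142  0.23011783] [-0.62 -0.16 -0.49  1.24 -0.    0.86] [1.21200472 0.0221727  0.40359062]
([-20.4, -26.7, 91.9], [71.9, 229.8, -80.1])
([-20.4, -26.7, 91.9], [101.9, 234.8, -165.1])
blue [0.39982573 0.16403014]
red [0.43377789 0.24282173]
pink [ 0.39599464 -0.02171759]
```

>>> apply_moves:
  increments:
    - [[-20,-27,92],[30,230,0],255]
    - [[-20,-27,92],[50,230,0],255]
    - [[-20,-27,92],[72,230,0],255]
    - [[-20,-27,92],[72,230,0],255]
    - [[-20,-27,92],[72,230,0],255]
    - [[-20,-27,92],[72,230,0],255]
    - [[-20,-27,92],[72,230,0],255]
    - [[-20,-27,92],[72,230,0],255]
    - [[-20,-27,92],[72,230,0],255]
    - [[-20,-27,92],[72,230,0],255]

```text
time_s: 1.77
ee_pos: [0.4194, 0.0632, 0.2295]
tcp_rot: [0.139, 0.97, 0.019, 0.199]
ft_force: [-0.8, -0.6, -0.6]
finger_gap: -0.0
```

Run:
```python
from h import *
from station import sensors
st=sensors.state(); print(st["time_s"],st["ee_pos"],st["q"].round(2),st["ft_force"])
print(goal([.42,.062,.15],189.5,30,st)); print(goal([.45,.067,.065],189.5,30,st))
```

```text
1.7667 [0.41938721 0.06318118 0.22946375] [ 0.01 -0.38 -0.71  0.83 -0.02  0.29] [-0.76027601 -0.59199256 -0.62372234]
([-5.8, -7.3, 24.4], [0.6, -1.2, -79.5])
([-5.8, -7.3, 24.4], [30.6, 3.8, -164.5])
```

>>> apply_moves:
  increments:
    - [[-6,-7,24],[0,0,-20],255]
    - [[-6,-7,24],[10,0,-50],255]
    - [[-6,-7,24],[20,2,-90],255]
    - [[-6,-7,24],[30,4,-125],255]
    - [[-6,-7,24],[31,4,-164],255]
    - [[-6,-7,24],[31,4,-164],255]
    - [[-6,-7,24],[31,4,-164],255]

```text
time_s: 2.35
ee_pos: [0.4466, 0.0673, 0.0618]
tcp_rot: [-0.077, 0.965, 0.019, 0.252]
ft_force: [0.8, 0.1, -0.0]
finger_gap: -0.001
```

Run:
```python
from h import *
from station import sensors,cams
import cv2
st=sensors.state(); print(st["time_s"],st["ee_pos"],st["q"].round(2),st["ft_force"])
print(goal([.465,.069,.065],189.5,30,st))
a=[cams.camera(n)["image"] for n in("scene","top")]
a=[cv2.resize(a[0][150:275,190:315],(500,500),interpolation=2),cv2.resize(a[1][165:240,205:280],(300,300),interpolation=2)]
o=np.zeros((500,800,3),np.uint8); o[:,:500]=a[0]; o[:300,500:]=a[1]; cv2.imwrite("pics/p3.png",o)
```

```text
2.35 [0.44663505 0.06734571 0.06175741] [-0.06 -0.13 -1.01  0.19  0.11 -0.19] [ 0.79110617  0.13289554 -0.03766417]
([0.2, -0.7, 0.4], [18.4, 1.7, 3.2])
```

View pics/p3.png

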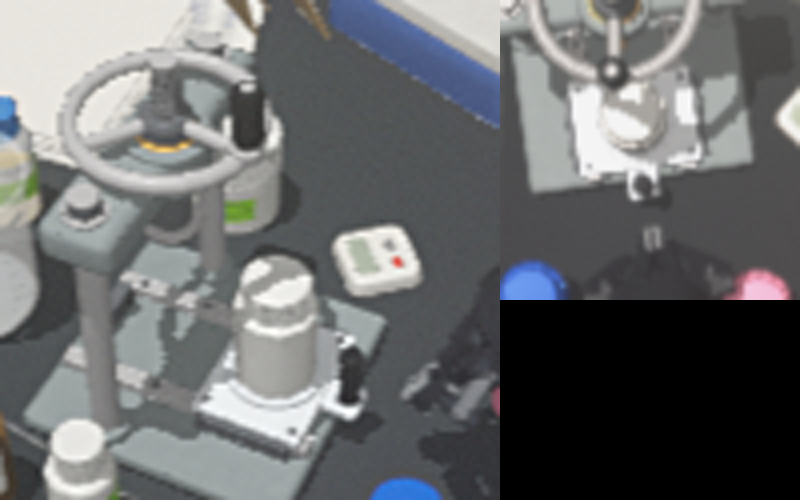

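The shut fingertips at (652,235) in the top inset line up with the pull at (642,185) along the slide. Now I push gently.

>>> apply_moves:
  increments:
    - [[0,0,0],[10,2,3],255]
    - [[0,0,0],[20,3,3],255]
    - [[0,0,0],[26,4,3],255]
    - [[0,0,0],[32,5,3],255]
    - [[0,0,0],[39,6,3],255]
    - [[0,0,0],[46,8,3],255]
    - [[0,0,0],[54,9,3],255]
    - [[0,0,0],[62,10,3],255]
    - [[0,0,0],[70,12,3],255]
    - [[0,0,0],[78,13,3],255]

```text
time_s: 3.28
ee_pos: [0.5302, 0.0803, 0.0698]
tcp_rot: [-0.077, 0.963, 0.018, 0.257]
ft_force: [-2.2, -0.6, -0.7]
finger_gap: 0.003
```

>>> apply_moves:
  increments:
    - [[0,0,0],[5,1,-2],255]
    - [[0,0,0],[10,2,-3],255]
    - [[0,0,0],[15,2,-4],255]
    - [[0,0,0],[19,3,-4],255]
    - [[0,0,0],[22,4,-4],255]
    - [[0,0,0],[25,4,-4],255]

```text
time_s: 3.78
ee_pos: [0.5554, 0.0843, 0.0657]
tcp_rot: [-0.077, 0.963, 0.018, 0.257]
ft_force: [-1.5, -0.3, 0.4]
finger_gap: 0.002
```

>>> apply_moves:
  increments:
    - [[0,0,0],[2,0,0],255]
    - [[0,0,0],[4,1,0],255]
    - [[0,0,0],[6,1,0],255]
    - [[0,0,0],[6,1,0],255]

```text
time_s: 4.12
ee_pos: [0.5584, 0.0852, 0.0639]
tcp_rot: [-0.077, 0.964, 0.018, 0.254]
ft_force: [-9.9, -2.2, 4.9]
finger_gap: -0.003
```

>>> apply_moves:
  increments:
    - [[0,0,0],[6,1,0],255]
    - [[0,0,0],[6,1,0],255]
    - [[0,0,0],[-15,-3,0],255]
    - [[0,0,0],[-45,-8,5],255]
    - [[0,0,0],[-60,-10,40],255]
    - [[0,0,0],[-65,-10,80],200]
    - [[0,0,0],[-70,-10,120],140]
    - [[0,0,0],[-70,-10,160],140]
    - [[0,0,0],[-70,-10,200],140]
    - [[0,0,0],[-70,-10,240],140]

```text
time_s: 4.95
ee_pos: [0.4884, 0.0753, 0.3071]
tcp_rot: [-0.077, 0.964, 0.018, 0.256]
ft_force: [1.5, -1.2, 0.3]
finger_gap: 0.452
```

Run:
```python
from h import *
from station import sensors,cams
import cv2
st=sensors.state(); print(st["time_s"],st["ee_pos"],st["q"].round(2),st["ft_force"],st["finger_gap"])
print(goal([.50,.083,.37],189.5,0,st))
b=[]
for n in("scene","top"):
    c=cams.camera(n); np.savez(f"{n}.npz",**{k:c[k] for k in("vfov","cx","cy","R","t","image")}); b.append(c["image"])
a=[cv2.resize(b[0][155:265,190:290],(500,550),interpolation=2),cv2.resize(b[1][140:220,200:260],(300,400),interpolation=2)]
o=np.zeros((550,800,3),np.uint8); o[:,:500]=a[0]; o[:400,500:]=a[1]; cv2.imwrite("pics/p4.png",o)
```

```text
4.95 [0.48839605 0.07532366 0.30713475] [-0.03 -0.35 -0.57  0.83  0.09 -0.17] [ 1.45460382 -1.23839158  0.28059868] 0.45167692901826156
([-4.6, 29.3, 0.3], [11.6, 7.7, 62.9])
```

View pics/p4.png

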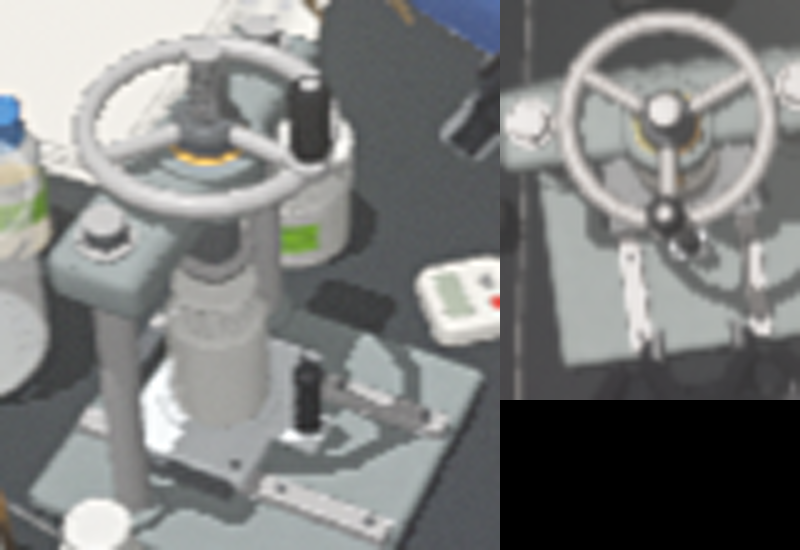

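Run:
```python
from h import *
from scipy.optimize import least_squares,brentq
print("pull",least_squares(lambda X:proj("scene",[X[0],X[1],.088])-(251.4,228),[.55,.09]).x)
w=np.array([.629,.0968]); c=C["scene"]; cam=(-c["R"].T@c["t"])[:2]; u=(cam-w)/np.linalg.norm(cam-w)
for y in (209.5,211.6,213): print(y,brentq(lambda h:proj("scene",[*(w+.0215*u),h])[1]-y,.05,.3))
for h in(.137,.145,.15): print(h,proj("scene",[*w,h]),proj("scene",[*(w+.0215*u),h]))
```

```text
pull [0.57300672 0.08799413]
209.5 0.15963085805707453
211.6 0.15149025223662746
213 0.14601121851947454
0.137 [232.99292153 209.6242879 ] [233.25003366 215.27945377]
0.145 [232.90099849 207.60244624] [233.15809276 213.25721911]
0.15 [232.84303318 206.32750276] [233.10010806 211.98184913]
```

>>> apply_moves:
  increments:
    - [[-5,29,0],[12,8,40],140]
    - [[-5,29,0],[12,8,63],140]
    - [[-5,29,0],[30,10,63],140]
    - [[-5,29,0],[50,14,63],140]
    - [[-5,29,0],[78,19,63],140]
    - [[-5,29,0],[78,19,63],140]
    - [[-5,29,0],[78,19,63],140]

```text
time_s: 5.63
ee_pos: [0.5747, 0.0945, 0.3763]
tcp_rot: [-0.082, 0.997, -0.005, 0.01]
ft_force: [0.3, 0.5, -0.8]
finger_gap: 0.446
```

Run:
```python
from h import *
from station import sensors,cams
import cv2
st=sensors.state(); print(st["time_s"],st["ee_pos"],st["q"].round(2),st["ft_force"],st["finger_gap"])
print(goal([.567,.0945,.268],189.5,0,st))
b=[cams.camera(n)["image"] for n in("scene","top")]
a=[cv2.resize(b[0][125:225,200:300],(500,500),interpolation=2),cv2.resize(b[1][140:200,205:265],(300,300),interpolation=2)]
o=np.zeros((500,800,3),np.uint8); o[:,:500]=a[0]; o[:300,500:]=a[1]; cv2.imwrite("pics/p5.png",o)
```

```text
5.6333 [0.57473617 0.09454329 0.37633852] [ 0.06  0.15  0.11  1.52 -0.01 -0.11] [ 0.26939321  0.5478034  -0.8219396 ] 0.44615690911114214
([0.5, 1.2, 0.1], [-7.7, -0.0, -108.3])
```

View pics/p5.png

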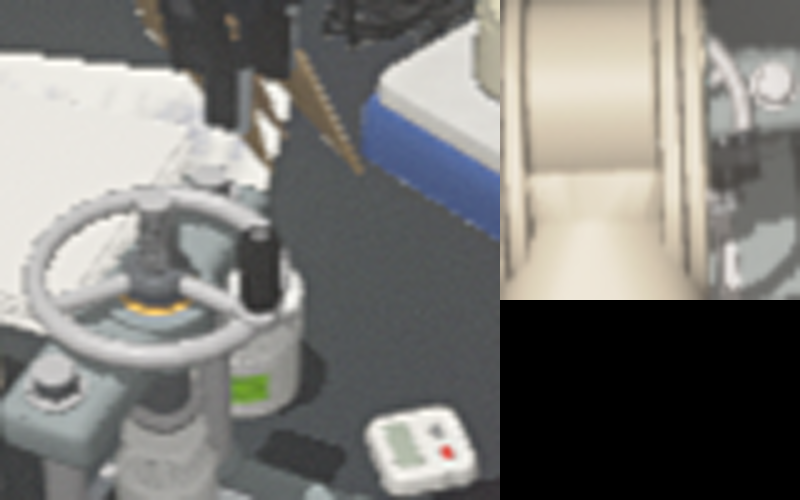

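Carriage home: the pull is now at (0.573, 0.088), against 0.572–0.573 expected. The foot is roughly 10 mm above the cap. Next I lower the open jaws over the crank grip.

>>> apply_moves:
  increments:
    - [[0,1,0],[-8,0,-20],90]
    - [[0,1,0],[-8,0,-45],90]
    - [[0,1,0],[-8,0,-60],90]
    - [[0,1,0],[-8,0,-75],90]
    - [[0,1,0],[-8,0,-90],90]
    - [[0,1,0],[-8,0,-100],90]
    - [[0,1,0],[-8,0,-107],90]
    - [[0,1,0],[-8,0,-107],90]

```text
time_s: 6.4
ee_pos: [0.5626, 0.0941, 0.2709]
tcp_rot: [-0.082, 0.997, -0.004, 0.002]
ft_force: [-0.7, 0.6, 1.5]
finger_gap: 0.648
```

Run:
```python
from h import *
from station import sensors,cams
import cv2
st=sensors.state(); print(st["time_s"],st["ee_pos"],st["q"].round(2),st["ft_force"],st["finger_gap"])
b=[cams.camera(n)["image"] for n in("scene","top")]
a=[cv2.resize(b[0][135:215,205:285],(640,640),interpolation=2)[:600]]
cv2.imwrite("pics/p6.png",a[0])
```

```text
6.4 [0.56258045 0.09410211 0.27094224] [ 0.06  0.16 -0.09  1.32 -0.01 -0.11] [-0.67426292  0.6316983   1.4928583 ] 0.6479362651703251
```

View pics/p6.png

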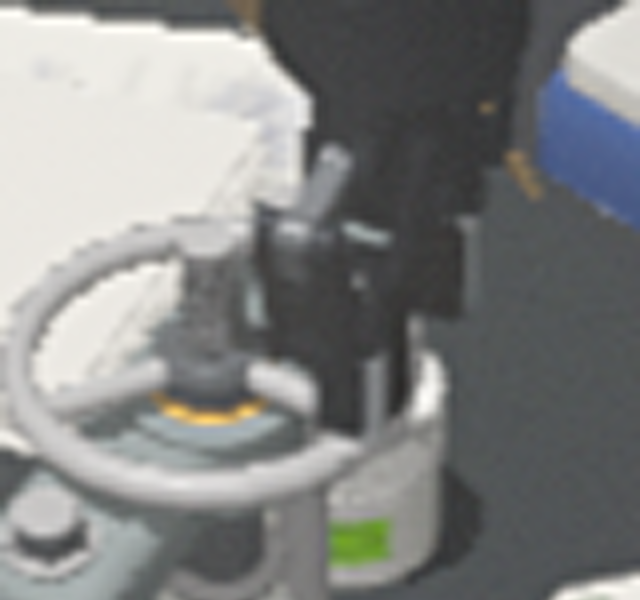

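The left finger is at (345,380) and hides the crank grip, so the jaws straddle it. I'll close them and check the gap.

>>> apply_moves:
  increments:
    - [[0,0,0],[4,0,-2],255]
    - [[0,0,0],[4,0,-2],255]
    - [[0,0,0],[4,0,-2],255]
    - [[0,0,0],[4,0,-2],255]
    - [[0,0,0],[4,0,-2],255]
    - [[0,0,0],[4,0,-2],255]
    - [[0,0,0],[4,0,-2],255]

```text
time_s: 7.08
ee_pos: [0.5689, 0.0954, 0.2719]
tcp_rot: [-0.082, 0.997, -0.003, 0.004]
ft_force: [-0.3, 5.6, 6.0]
finger_gap: 0.239
```

The grip is held: a gap of 0.239 is about 20 mm. Now I wind clockwise, which from the front means +y first.

>>> apply_moves:
  increments:
    - [[0,0,0],[0.6,8.6,0],255]
    - [[0,0,0],[2.4,17.1,0],255]
    - [[0,0,0],[5.4,25.2,0],255]
    - [[0,0,0],[9.4,32.9,0],255]
    - [[0,0,0],[14.5,39.9,0],255]
    - [[0,0,0],[20.5,46.1,0],255]
    - [[0,0,0],[27.3,51.4,0],255]
    - [[0,0,0],[34.8,55.7,0],255]

```text
time_s: 7.75
ee_pos: [0.6, 0.1521, 0.2719]
tcp_rot: [-0.083, 0.997, -0.002, 0.001]
ft_force: [-9.5, 3.3, 7.5]
finger_gap: 0.235
```

```bash
cat > circ.py <<'E'
import sys
from h import *
from station import sensors
c=np.array([.631,.0969])
def rep(steps,r=.062,c=c):
    st=sensors.state(); p=st["ee_pos"][:2]-c; a=np.arctan2(p[1],p[0]); F=st["ft_force"][:2]
    t=np.array([np.sin(a),-np.cos(a)]); n=np.array([np.cos(a),np.sin(a)])
    print("t%.2f ee %s ang(cw from front) %.1f r %.1f  Ftan %.2f Frad %.2f Fz %.1f gap %.3f"%(st["time_s"],st["ee_pos"].round(4),180-np.degrees(a)%360,1e3*np.hypot(*p),F@t,F@n,st["ft_force"][2],st["finger_gap"]))
    for s in steps:
        b=a-np.radians(s); print(s,((c+r*np.array([np.cos(b),np.sin(b)])-st["ee_pos"][:2])*1e3).round(1).tolist())
if __name__=="__main__": rep([float(x) for x in sys.argv[1:]])
E
python3 circ.py 6 12 18 24 30 36
```

```text
t7.75 ee [0.6    0.1521 0.2719] ang(cw from front) 60.7 r 63.4  Ftan -6.67 Frad 7.48 Fz 7.5 gap 0.235
6.0 [6.5, 1.7]
12.0 [12.6, 3.9]
18.0 [18.9, 5.6]
24.0 [25.3, 6.5]
30.0 [31.8, 6.8]
36.0 [38.2, 6.3]
```

```bash
sed -i 's/\[.631,.0969\]/[.6308,.0983]/' circ.py; python3 circ.py 8 16 24 32
```

```text
t7.75 ee [0.6    0.1521 0.2719] ang(cw from front) 60.2 r 62.0  Ftan -6.61 Frad 7.54 Fz 7.5 gap 0.235
8.0 [7.8, 3.7]
16.0 [16.0, 6.4]
24.0 [24.6, 7.8]
32.0 [33.2, 8.1]
```

>>> apply_moves:
  increments:
    - [[0,0,0],[7.8,3.7,0],255]
    - [[0,0,0],[16,6.4,0],255]
    - [[0,0,0],[24.6,7.8,0],255]
    - [[0,0,0],[33.2,8.1,0],255]

```text
time_s: 8.08
ee_pos: [0.6312, 0.1605, 0.272]
tcp_rot: [-0.083, 0.997, -0.003, -0.002]
ft_force: [-6.8, 0.6, 5.4]
finger_gap: 0.239
```

```bash
python3 circ.py 6 12 18 24
```

```text
t8.08 ee [0.6312 0.1605 0.272 ] ang(cw from front) 90.4 r 62.2  Ftan -6.80 Frad 0.56 Fz 5.4 gap 0.239
6.0 [6.5, -0.6]
12.0 [12.9, -1.7]
18.0 [19.1, -3.4]
24.0 [25.2, -5.7]
```

>>> apply_moves:
  increments:
    - [[0,0,0],[6.5,-0.6,0],255]
    - [[0,0,0],[12.9,-1.7,0],255]
    - [[0,0,0],[19.1,-3.4,0],255]
    - [[0,0,0],[25.2,-5.7,0],255]

```text
time_s: 8.42
ee_pos: [0.655, 0.1556, 0.2719]
tcp_rot: [-0.083, 0.997, -0.002, -0.003]
ft_force: [-6.6, 2.6, 4.3]
finger_gap: 0.237
```

```bash
python3 circ.py 6 12 18 24
```

```text
t8.42 ee [0.655  0.1556 0.2719] ang(cw from front) 112.9 r 62.2  Ftan -7.06 Frad -0.19 Fz 4.3 gap 0.237
6.0 [5.8, -3.0]
12.0 [11.3, -6.4]
18.0 [16.4, -10.4]
24.0 [21.1, -14.9]
```

>>> apply_moves:
  increments:
    - [[0,0,0],[5.8,-3,0],255]
    - [[0,0,0],[11.3,-6.4,0],255]
    - [[0,0,0],[16.4,-10.4,0],255]
    - [[0,0,0],[21.1,-14.9,0],255]

```text
time_s: 8.75
ee_pos: [0.6751, 0.1418, 0.272]
tcp_rot: [-0.084, 0.996, -0.001, -0.005]
ft_force: [-4.2, 4.2, 3.5]
finger_gap: 0.236
```

```bash
python3 circ.py 6 12 18 24
```

```text
t8.75 ee [0.6751 0.1418 0.272 ] ang(cw from front) 135.5 r 62.1  Ftan -5.96 Frad -0.07 Fz 3.5 gap 0.236
6.0 [4.3, -4.9]
12.0 [8.0, -10.2]
18.0 [11.2, -15.8]
24.0 [13.8, -21.8]
```

>>> apply_moves:
  increments:
    - [[0,0,0],[4.3,-4.9,0],255]
    - [[0,0,0],[8,-10.2,0],255]
    - [[0,0,0],[11.2,-15.8,0],255]
    - [[0,0,0],[13.8,-21.8,0],255]

```text
time_s: 9.08
ee_pos: [0.6883, 0.1214, 0.2719]
tcp_rot: [-0.085, 0.996, 0.0, -0.005]
ft_force: [-3.4, 5.9, 3.3]
finger_gap: 0.242
```

```bash
python3 circ.py 6 12 18 24
```

```text
t9.08 ee [0.6883 0.1214 0.2719] ang(cw from front) 158.1 r 62.0  Ftan -6.71 Frad -0.96 Fz 3.3 gap 0.242
6.0 [2.1, -6.1]
12.0 [3.6, -12.5]
18.0 [4.4, -18.9]
24.0 [4.5, -25.4]
```

>>> apply_moves:
  increments:
    - [[0,0,0],[2.1,-6.1,0],255]
    - [[0,0,0],[3.6,-12.5,0],255]
    - [[0,0,0],[4.4,-18.9,0],255]
    - [[0,0,0],[4.5,-25.4,0],255]

```text
time_s: 9.42
ee_pos: [0.6927, 0.0977, 0.272]
tcp_rot: [-0.085, 0.996, 0.002, -0.005]
ft_force: [-2.3, 6.4, 3.6]
finger_gap: 0.24
```

```bash
python3 circ.py 6 12 18 24
```

```text
t9.42 ee [0.6927 0.0977 0.272 ] ang(cw from front) -179.5 r 61.9  Ftan -6.36 Frad -2.36 Fz 3.6 gap 0.240
6.0 [-0.3, -6.5]
12.0 [-1.4, -12.9]
18.0 [-3.1, -19.1]
24.0 [-5.5, -25.2]
```

>>> apply_moves:
  increments:
    - [[0,0,0],[-0.3,-6.5,0],255]
    - [[0,0,0],[-1.4,-12.9,0],255]
    - [[0,0,0],[-3.1,-19.1,0],255]
    - [[0,0,0],[-5.5,-25.2,0],255]

```text
time_s: 9.75
ee_pos: [0.6878, 0.0742, 0.272]
tcp_rot: [-0.086, 0.996, 0.004, -0.005]
ft_force: [-0.2, 6.8, 1.6]
finger_gap: 0.235
```

```bash
python3 circ.py 6 12 18 24
```

```text
t9.75 ee [0.6878 0.0742 0.272 ] ang(cw from front) -157.1 r 61.8  Ftan -6.19 Frad -2.78 Fz 1.6 gap 0.235
6.0 [-2.7, -5.9]
12.0 [-6.1, -11.4]
18.0 [-10.1, -16.5]
24.0 [-14.6, -21.2]
```

>>> apply_moves:
  increments:
    - [[0,0,0],[-2.7,-5.9,0],255]
    - [[0,0,0],[-6.1,-11.4,0],255]
    - [[0,0,0],[-10.1,-16.5,0],255]
    - [[0,0,0],[-14.6,-21.2,0],255]

```text
time_s: 10.08
ee_pos: [0.6745, 0.0546, 0.272]
tcp_rot: [-0.086, 0.996, 0.005, -0.003]
ft_force: [1.6, 6.2, 1.0]
finger_gap: 0.24
```

```bash
python3 circ.py 6 12 18 24
```

```text
t10.08 ee [0.6745 0.0546 0.272 ] ang(cw from front) -135.0 r 61.8  Ftan -5.48 Frad -3.25 Fz 1.0 gap 0.240
6.0 [-4.7, -4.5]
12.0 [-10.0, -8.3]
18.0 [-15.6, -11.5]
24.0 [-21.5, -14.1]
```

>>> apply_moves:
  increments:
    - [[0,0,0],[-4.7,-4.5,0],255]
    - [[0,0,0],[-10,-8.3,0],255]
    - [[0,0,0],[-15.6,-11.5,0],255]
    - [[0,0,0],[-21.5,-14.1,0],255]

```text
time_s: 10.42
ee_pos: [0.655, 0.0414, 0.272]
tcp_rot: [-0.087, 0.996, 0.005, -0.001]
ft_force: [4.1, 4.6, -0.6]
finger_gap: 0.237
```

```bash
python3 circ.py 6 12 18 24
```

```text
t10.42 ee [0.655  0.0414 0.272 ] ang(cw from front) -113.1 r 61.8  Ftan -5.63 Frad -2.66 Fz -0.6 gap 0.237
6.0 [-6.0, -2.4]
12.0 [-12.3, -4.0]
18.0 [-18.8, -4.9]
24.0 [-25.2, -5.1]
```

>>> apply_moves:
  increments:
    - [[0,0,0],[-6,-2.4,0],255]
    - [[0,0,0],[-12.3,-4,0],255]
    - [[0,0,0],[-18.8,-4.9,0],255]
    - [[0,0,0],[-25.2,-5.1,0],255]

```text
time_s: 10.75
ee_pos: [0.6335, 0.0366, 0.272]
tcp_rot: [-0.087, 0.996, 0.005, 0.003]
ft_force: [9.4, 3.2, -2.7]
finger_gap: 0.239
```

```bash
python3 circ.py 5 10 15 20
python3 - <<'E'
from station import cams
import cv2,numpy as np
from h import *
from scipy.optimize import brentq
im=cams.camera("scene")["image"]
cv2.imwrite("pics/p7.png",cv2.resize(im[180:255,200:275],(600,600),interpolation=2))
w=np.array([.6308,.0983]); c=C["scene"]; cam=(-c["R"].T@c["t"])[:2]; u=(cam-w)/np.linalg.norm(cam-w)
for h in(.137,.141,.145): p=proj("scene",[*(w+.0215*u),h]); print(h,p,(p-[200,180])*8)
E
```

```text
t10.75 ee [0.6335 0.0366 0.272 ] ang(cw from front) -92.5 r 61.8  Ftan -9.49 Frad -2.77 Fz -2.7 gap 0.239
5.0 [-5.4, -0.2]
10.0 [-10.8, 0.3]
15.0 [-16.1, 1.2]
20.0 [-21.3, 2.6]
0.137 [232.41675376 215.33544526] [259.33403011 282.68356204]
0.141 [232.36858798 214.32708065] [258.94870382 274.61664523]
0.145 [232.320154   213.31310146] [258.56123202 266.50481167]
```

View pics/p7.png

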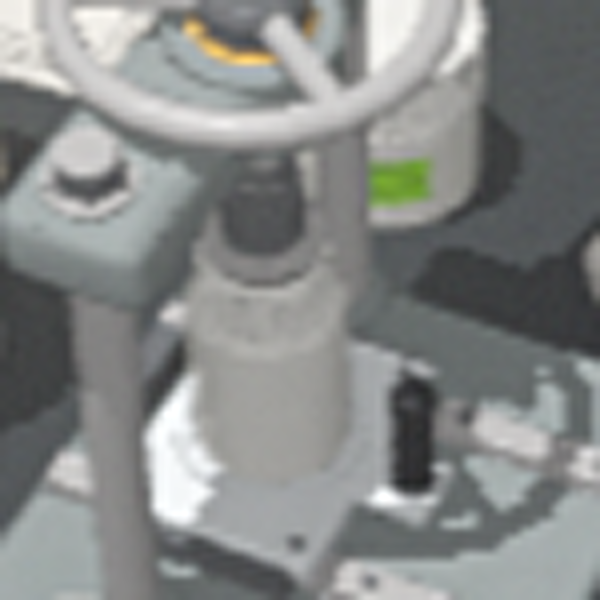

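The foot rim at (265,280) now sits on the cap (282 expected for contact). Tangential force jumped from 5.6 to 9.5 N between −113° and −92.5°, so contact happened in there. I'll continue with smaller steps.

>>> apply_moves:
  increments:
    - [[0,0,0],[-5.4,-0.2,0],255]
    - [[0,0,0],[-10.8,0.3,0],255]
    - [[0,0,0],[-16.1,1.2,0],255]
    - [[0,0,0],[-21.3,2.6,0],255]

```text
time_s: 11.13
ee_pos: [0.6146, 0.0386, 0.272]
tcp_rot: [-0.087, 0.996, 0.004, 0.006]
ft_force: [10.3, 1.0, -3.3]
finger_gap: 0.244
```

```bash
python3 circ.py 5 10 15 20
```

```text
t11.13 ee [0.6146 0.0386 0.272 ] ang(cw from front) -74.8 r 61.8  Ftan -9.64 Frad -3.65 Fz -3.3 gap 0.244
5.0 [-5.2, 1.5]
10.0 [-10.2, 3.6]
15.0 [-15.0, 6.1]
20.0 [-19.5, 9.0]
```

```bash
python3 circ.py 6 12 18 24 30 36 42 48 54 59
```

```text
t11.13 ee [0.6146 0.0386 0.272 ] ang(cw from front) -74.8 r 61.8  Ftan -9.64 Frad -3.65 Fz -3.3 gap 0.244
6.0 [-6.2, 1.9]
12.0 [-12.1, 4.5]
18.0 [-17.7, 7.8]
24.0 [-23.0, 11.6]
30.0 [-27.8, 16.0]
36.0 [-32.1, 20.8]
42.0 [-35.9, 26.1]
48.0 [-39.1, 31.7]
54.0 [-41.7, 37.7]
59.0 [-43.4, 42.8]
```

>>> apply_moves:
  increments:
    - [[0,0,0],[-6.2,1.9,0],255]
    - [[0,0,0],[-12.1,4.5,0],255]
    - [[0,0,0],[-17.7,7.8,0],255]
    - [[0,0,0],[-23,11.6,0],255]
    - [[0,0,0],[-27.8,16,0],255]
    - [[0,0,0],[-32.1,20.8,0],255]

```text
time_s: 11.63
ee_pos: [0.5857, 0.0561, 0.2721]
tcp_rot: [-0.086, 0.996, -0.001, 0.009]
ft_force: [7.0, -6.7, -2.6]
finger_gap: 0.24
```

```bash
python3 circ.py 5 10 15 20 24
```

```text
t11.63 ee [0.5857 0.0561 0.2721] ang(cw from front) -43.1 r 61.8  Ftan -9.69 Frad -0.53 Fz -2.6 gap 0.240
5.0 [-3.7, 4.0]
10.0 [-6.8, 8.4]
15.0 [-9.6, 13.0]
20.0 [-11.9, 17.9]
24.0 [-13.5, 21.9]
```

>>> apply_moves:
  increments:
    - [[0,0,0],[-3.7,4,0],255]
    - [[0,0,0],[-6.8,8.4,0],255]
    - [[0,0,0],[-9.6,13,0],255]
    - [[0,0,0],[-11.9,17.9,0],255]
    - [[0,0,0],[-14.2,23.9,0],255]
    - [[0,0,0],[-14.2,23.9,0],255]

```text
time_s: 12.13
ee_pos: [0.5727, 0.0772, 0.272]
tcp_rot: [-0.085, 0.996, -0.005, 0.01]
ft_force: [2.4, -6.1, 0.8]
finger_gap: 0.241
```

```bash
python3 circ.py 0 2 4
```

```text
t12.13 ee [0.5727 0.0772 0.272 ] ang(cw from front) -20.0 r 61.9  Ftan -6.60 Frad -0.20 Fz 0.8 gap 0.241
0.0 [-0.1, -0.0]
2.0 [-0.8, 2.0]
4.0 [-1.5, 4.1]
```

>>> apply_moves:
  increments:
    - [[0,0,0],[0,0,0],255]
    - [[0,0,0],[0,0,0],180]
    - [[0,0,0],[0,0,0],110]
    - [[0,0,0],[0,0,0],110]
    - [[0,0,0],[0,0,0],110]
    - [[0,0,0],[0,0,10],110]
    - [[0,0,0],[0,0,30],110]
    - [[0,0,0],[0,0,60],110]
    - [[0,0,0],[0,0,90],110]
    - [[0,0,0],[0,0,110],110]

```text
time_s: 12.97
ee_pos: [0.5733, 0.0771, 0.3859]
tcp_rot: [-0.085, 0.996, -0.005, 0.012]
ft_force: [0.2, 0.3, 1.0]
finger_gap: 0.571
```

>>> apply_moves:
  increments:
    - [[0,0,0],[-20,-5,30],110]
    - [[0,0,0],[-50,-10,40],110]
    - [[0,0,0],[-80,-20,40],110]
    - [[0,0,0],[-110,-40,40],110]
    - [[0,0,0],[-120,-70,40],110]
    - [[0,0,0],[-120,-100,40],110]
    - [[0,0,0],[-120,-130,40],110]
    - [[0,0,0],[-120,-160,40],110]
    - [[0,0,0],[-120,-180,40],110]
    - [[0,0,0],[-120,-180,40],110]

```text
time_s: 13.8
ee_pos: [0.4533, -0.106, 0.4265]
tcp_rot: [-0.083, 0.996, -0.006, 0.012]
ft_force: [-0.4, 0.3, 0.1]
finger_gap: 0.571
```

Run:
```python
from h import *
from station import sensors,cams
import cv2
st=sensors.state(); print(st["time_s"],st["ee_pos"],st["ft_force"])
b=[cams.camera(n)["image"] for n in("scene","top")]
a=[cv2.resize(b[0][155:265,190:290],(500,550),interpolation=2),cv2.resize(b[1][140:220,200:260],(300,400),interpolation=2)]
o=np.zeros((550,800,3),np.uint8); o[:,:500]=a[0]; o[:400,500:]=a[1]; cv2.imwrite("pics/p8.png",o)
c=np.array([.6308,.0983])
for d in(-30,-20,-10,0):
    a=np.radians(180-d); p=proj("top",[*(c+.062*np.array([np.cos(a),np.sin(a)])),.304]); print(d,(p-[200,140])*5+[500,0])
```

```text
13.8 [ 0.45333508 -0.10595678  0.42650285] [-0.36812211  0.27869238  0.07067698]
-30 [712.51754084 198.85074819]
-20 [695.67502    206.25038548]
-10 [677.79540627 210.63264899]
0 [659.42779997 211.86154876]
```

View pics/p8.png

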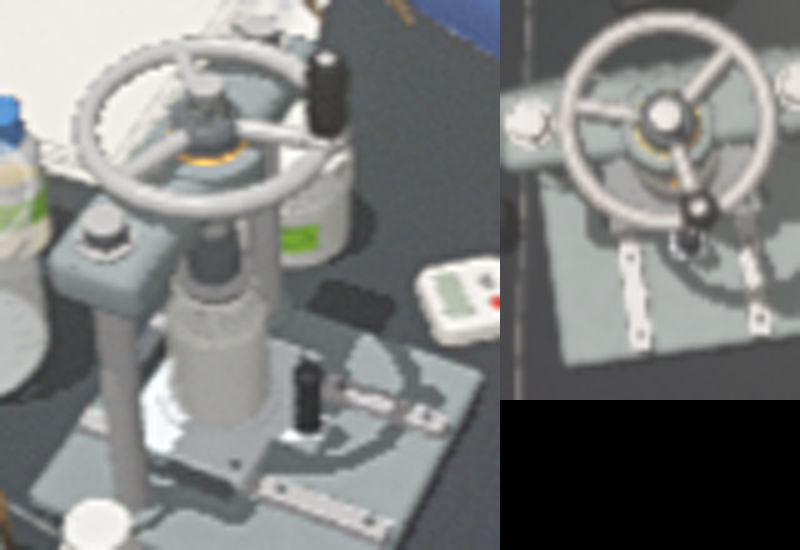

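The grip top is at (699,208) in the top inset, close to the predicted (696,206) for −20°, so the wheel stayed put on release. The jar is upright with the foot on its cap, the carriage is home, the arm is clear and the wrist force is about 0.

```bash
python3 -c "
from station import order,sensors
print(order.hand_in()); print(sensors.state()['time_s'])"
```

```text
the job is handed in; nothing more can be done
None
the job is handed in; nothing more can be done
```

The job is handed in at about 14 s of the 67 s allowed. As far as my checks show, the jar stands upright under the ram with the handwheel about a quarter turn past contact. There is no direct reading of the foot force, so the 64 N load is inferred from the wheel angle, and the hand-in gives no verdict.

- **Carriage:** I pushed the pull home with the shut fingers leaning back about 30°. The end stop showed as a 10 N reaction, and the camera put the pull at (0.573, 0.088) m, against (0.573, 0.089) m expected.
- **Contact:** I wound the crank clockwise about 337° in all. The effort at the grip held at about 5.5–7 N, then rose to 9.5 N between wheel angles −113° and −92.5°. I put contact at about −108°, and the picture showed the foot on the cap right after the rise.
- **Final load:** I stopped at −20°, which is about 80–93° past contact, with 60–120° allowed.
- **Last checks:** After letting go, the grip stood within a few pixels of where −20° predicts. The jar looked upright, the arm was clear and the wrist force was about 0 N.
- **Disagreements:** The effort rise read 3.5–4 N rather than 2.5 N, and the later 1.5 N rise did not show. Force noise was about 0.5 N and the baseline drifted slowly. I did not measure the bystanders again; those in the last crop had not moved, and no unexpected force appeared on the way.

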